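# Release the clamp of a measuring fixture by feel

## Task

Free the moulded black cover for the operator: touch down with a fingertip on the top edge of the fixture's long clamp rail at its left end (as seen from the robot), run it along the edge towards the right until you come to the hidden release notch, and press the key inside the notch fully down so that the clamp jaw draws back; then take the hand away. Only touch and press: do not grasp, lift or shift the cover, the ring gauge, the ball stand or the joystick console.

Things in the scene. Friction and masses are not known exactly. Their poses are not given: they have to be found in the camera images.
- fixture: Perforated grey metal plate, 250 x 440 x 12 mm, screwed to the granite table, carrying the clamp rail. Origin on the table straight below the rail's middle; x points from the rail to the cover, away from the robot, y along the rail to the robot's left, z up. Plate: x -45 to 205, y -220 to 220 mm. Beyond the rail all but the ball stand stays lower than 45 mm above the table.
- rail_top (a point): Middle of the rail's top edge, 60 mm above the table; axes as the fixture's. The rail is a rigid grey metal bar along y, y = -200 to 200 mm, 24 mm wide, its flat top level to 0.1 mm. One release notch breaks it, at a new place each time, wholly within y = -125 to 125 mm: a gap 44 mm long along y, open right across the rail, with upright sides.
- rail_end: The left end piece of the rail, 24 x 37 x 30 mm, a fixed grey block: it covers fixture y = 163 to 200 mm. Origin at its centre, 15 mm below the rail's top edge; axes as the fixture's. The sweep starts with a fingertip on its top, touching this piece alone.
- rail_lead: The next piece of the rail, 24 x 36 x 30 mm, flush with the end piece: fixture y = 127 to 163 mm. Origin at its centre, 15 mm below the rail's top edge; axes as the fixture's. The fingertip passes over its top, touching it, on the way to the notch.
- key (a joint): Travel in m of the release key, a flat pad of the same grey metal, 42 x 22 mm that fills the floor of the notch, its top 12 mm below the rail's top edge: 0 = up (untouched), 0.008 = fully down at its stop. It slides straight down against about 5 N of friction and stays where it is left.
- jaw (a joint): Travel of the black clamp jaw (a bar 160 mm long between rail and cover), m: 0 = clamped against the cover, 0.008 = drawn back towards the rail. It is geared to the key and moves by the same amount as the key.
- cover: Moulded black plastic cover lying loose on the plate behind the jaw, a shallow D-shaped shell with ribs, 100 x 200 x 28 mm, 0.25 kg. Origin at the bottom middle of its straight front wall, which faces the rail about 52 mm from the rail's centre line; the arched back points along +x. To be left where it is.
- ring_gauge: Loose steel ring, 48 mm across, 28 mm bore, 20 mm high, on the far left corner of the plate. Origin at the centre of its underside. Bystander.
- ball_stand: Loose steel reference ball on a stem and round foot, 48 mm across, 75 mm high, on the far right corner of the plate. Origin at the centre of its underside. Bystander.
- console: Loose white joystick console, 160 x 120 mm and 86 mm high to the top of its stick, on the table to the robot's right. Origin at the centre of its underside. Bystander.

How it is judged:
By the outcome, as a careful person would: the job done as asked, in the order asked, and still so for the second after the job is handed in, with the robot touching nothing.
It also fails if it takes over 72 s, if anything falls off the work surface, if the arm or the gripper's body presses on something with over 40 N, if the wrist force passes 120 N, or if a joint passes its speed limit or range.

## Robot

A 6-joint arm with a two-finger parallel gripper is mounted at the origin on the work surface. World frame = base frame: x ahead of the robot, y to its left, z up, the work surface at z = 0. Lengths are in mm, angles in rad, forces in N, time in s.
With the tool pointing down it reaches from about 400 to 925 mm from the base axis. Payload 12.5 kg.
Tool frame: the origin (TCP) lies between the finger pads; the fingertips stand 25 mm ahead of it and the grasp point (between the pads) lies 6 mm ahead of it; z points along the fingers, y is the line along which they close (so a half turn about z gives the same grasp; the last joint's range is limited). The gripper opens to 95 mm and grips with 3 to 60 N. Pads are 20 mm wide; open, the fingers measure 119 mm over their backs; the gripper's body (75 mm by 180 mm) begins 59 mm behind the grasp point.
Start: joints at [1.134, 0.491, 1.559, -0, 1.092, -0.106], TCP at [202.983, 591.136, 239.661] pointing down, gripper open.
Joint ranges: [-3.1, 3.1], [-0.84, 2.19], [0.05, 2.79], [-1.13, 4.28], [0.06, 2.93], [-2.69, 2.69]. Speed limits (rad/s): [2.22, 2.22, 2.79, 3.14, 3.14, 3.14].

## Interface

Orientations are given as [roll, pitch, yaw] about the fixed x, y, z axes, in that order (R = Rz(yaw) Ry(pitch) Rx(roll)).
In Python, from cell import state, read_camera, job_done, cut_out gives the robot as it stands. The module is installed in compiled form; this text tells all that it offers.
- The arm moves only by the tool jog_arm, never from a script. Its argument "motion" is a list of rows, each a list of 2 entries, a list of its own where there are three numbers: the shift along the tool's x, y, z in mm, then the turn about the tool's z in rad. A call has 1 to 5 rows; each row is the pose to reach, as a shift and turn from the pose commanded when the call began, along the tool's axes at that moment; what a row does not reach only later rows make up. A row lasts 1/10 s, in which the tool goes at most 50 mm and 8.59 degrees, less where a joint would pass 70% of its speed; a pose out of reach is approached as far as the arm can. A call with a gripper value outside its range is refused whole. "grip" is the closure, from 0 (fully open) to 1 (shut), set as the call begins (left out, the last holds). The fingers move at their own pace and stop on an object; the grip force is fixed at half the most. Time passes only in rows, so rows that repeat a pose let the fingers close. It gives the time, the measured TCP pose, the force, the opening and the grip force at its end, in the units of the state.
- state(): the state, without advancing time (a new reading comes with each control period).
- read_camera(name): name is "side" or "top"; returns a dict with "img" (384x512x3 uint8, blue, green, red), "vertical_fov" (degrees; the focal length in pixels is half the picture's height over the tangent of half this angle, whatever the lens; pixels are square), "cx", "cy" (the principal point, pixels), "extrinsics" (4x4, takes a point from camera to world coordinates). Camera axes: x right, y up, looking along -z (the intrinsics and any distortion apply to the point x, -y, -z); pixel columns grow to the right and rows downward; lengths in mm; the calibration is good to about 2 mm. A picture is of the moment at which its call begins. There is no depth.
- job_done(): hands the job in; it is judged then, once.
Trained networks look in a picture, given as the dict that the camera call returned (one of the last four; its "shot" number tells which), for a name from the list of things; names that differ only in an ending like _2 or _b are one class to them, and where a whole thing is asked for, a point or a joint stands for the part that bears it (a point fixed in the world has none). Each returns a list of dicts, best first, with "p" (0 to 1); they miss things now and then, are a little off and sometimes report something else, mostly with a low value. They report only what shows in the picture. A call takes as long as a camera call.
- cut_out(name, picture): "region" (384x512 bool, what is visible of it) and "box" ([left, top, right, bottom] in pixels, round what is visible of it).
The state is a dict: "t": time; "joints": joint angles; "qvel": joint speeds; "tau": joint torques, N m; "eef_pos": TCP position; "tcp_rot": TCP orientation; "ft_force": force on the tool from outside, world axes, zero at the start; "moment": the same for the moment, N m; "opening": opening from 0.0 (shut) to 1.0 (fully open); "grip_force": force on a finger pad.
Only numpy, scipy, OpenCV 4.12 (cv2) and the standard library are available. Lean on these libraries where they do the work, as an engineer would, in place of code of your own. Each camera call takes 0.05 s, during which the arm holds its last target. There are 200 camera calls.

## Working session

There is one attempt and no reset: what is moved stays moved. The work goes in short steps, Python scripts to look and compute and a tool call to move; the robot and the scene stay as the last step left them, time stands still between calls to the robot, and variables do not carry over. Pictures are saved under pics/ and viewed, at most 10 in all, crops included, and the job is handed in when it is done.

Besides the shell and the picture viewer there is one more tool, called after "Emit:" as name([rows], argument=value, ...), one row to a line, values as JSON. jog_arm: Moves the arm, as the interface text tells. Its arguments: {"type":"object","properties":{"motion":{"type":"array"},"grip":{"type":"number"}},"required":["motion"]}

```bash
mkdir -p pics
cat > h.py <<'E'
import numpy as np, cv2
from cell import *
def ray(c,u,v):
    f=192/np.tan(np.radians(c["vertical_fov"])/2); E=np.array(c["extrinsics"])
    d=np.array([(u-c["cx"])/f,-(v-c["cy"])/f,-1.]); return E[:3,3],E[:3,:3]@d
def onz(c,u,v,z):
    o,d=ray(c,u,v); return o+d*(z-o[2])/d[2]
def proj(c,p):
    f=192/np.tan(np.radians(c["vertical_fov"])/2); E=np.array(c["extrinsics"])
    q=E[:3,:3].T@(np.array(p)-E[:3,3]); return np.array([c["cx"]-f*q[0]/q[2], c["cy"]+f*q[1]/q[2]])
E
python3 - <<'E'
from h import *
s=state();print(s)
for n in("side","top"):
    c=read_camera(n);print(n,[k for k in c],c["vertical_fov"],c["cx"],c["cy"],np.round(c["extrinsics"],3).tolist())
    cv2.imwrite(f"pics/{n}1.png",c["img"])
    for k in("fixture","rail_end","rail_lead","key","cover"):
        print(k,[(r["p"],r["box"]) for r in cut_out(k,c)][:2])
E
```

```text
{'t': 0.0, 'joints': array([ 1.13442471e+00,  4.91546907e-01,  1.55946924e+00, -3.68978249e-05,
        1.09168426e+00, -1.05575832e-01]), 'qvel': array([ 0.00117734,  0.0010694 , -0.0002059 , -0.00139814, -0.00116115,
       -0.0012752 ]), 'tau': array([ 1.73982335e-03, -6.12648940e+01, -2.58189690e+01,  6.92908466e-02,
        4.81537613e-02, -1.07557696e-04]), 'eef_pos': array([202.87441844, 590.92137579, 239.06277692]), 'tcp_rot': array([-3.14048762e+00, -8.41922618e-05,  2.81081385e+00]), 'ft_force': array([0.04244775, 0.04898995, 0.08509177]), 'moment': array([-0.00659372,  0.03040145, -0.05774455]), 'grip_force': 0.0, 'opening': 0.9981855387376594}
side ['img', 'vertical_fov', 'cx', 'cy', 'extrinsics', 'shot'] 47.70706805543874 244.98063145513603 184.47983909260503 [[-0.999, 0.021, -0.038, 557.371], [-0.043, -0.499, 0.866, 875.512], [-0.0, 0.866, 0.499, 615.138], [0.0, 0.0, 0.0, 1.0]]
fixture [(0.92, [163.2, 158.6, 293.7, 293.0])]
rail_end [(0.81, [263.0, 239.9, 279.0, 261.0])]
rail_lead [(0.49, [260.3, 227.1, 272.5, 244.0])]
key [(0.51, [249.4, 211.0, 261.2, 214.1])]
cover [(0.56, [192.3, 189.1, 239.5, 246.4])]
top ['img', 'vertical_fov', 'cx', 'cy', 'extrinsics', 'shot'] 53.64593438953661 247.79212479203886 187.1243697087311 [[0.001, 0.979, -0.202, 397.301], [-1.0, 0.001, -0.003, -69.487], [-0.003, 0.202, 0.979, 1081.339], [0.0, 0.0, 0.0, 1.0]]
fixture [(0.66, [142.7, 121.6, 310.3, 232.2])]
rail_end [(0.64, [162.0, 210.1, 175.1, 225.6])]
rail_lead [(0.69, [176.2, 202.9, 185.4, 218.6])]
key []
cover [(0.67, [191.8, 150.2, 260.9, 192.6])]
```

Run:
```python
import cv2
a=cv2.imread("pics/top1.png")[100:260,120:330]
b=cv2.imread("pics/side1.png")[130:310,130:330]
cv2.imwrite("pics/ta.png",cv2.resize(a,None,fx=3.7,fy=3.7,interpolation=cv2.INTER_CUBIC))
cv2.imwrite("pics/sa.png",cv2.resize(b,None,fx=3.3,fy=3.3,interpolation=cv2.INTER_CUBIC))
```

```text
(no output)
```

View pics/ta.png

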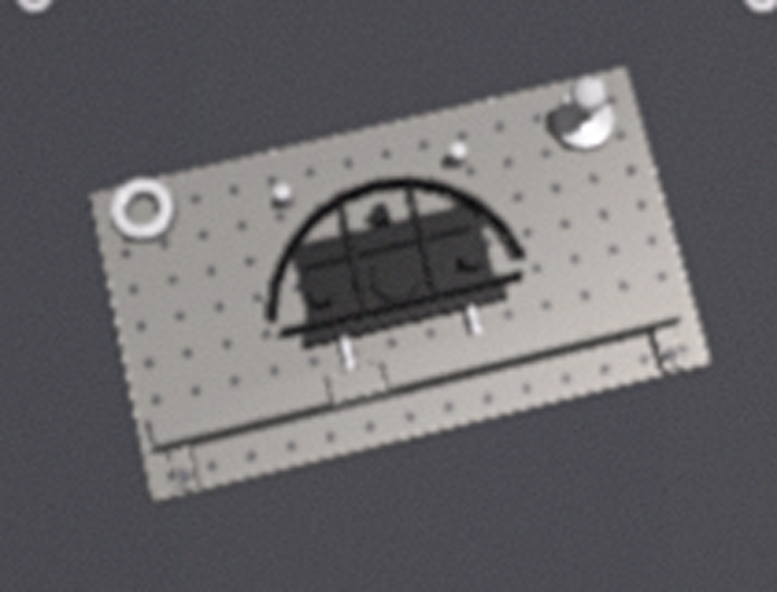

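View pics/sa.png

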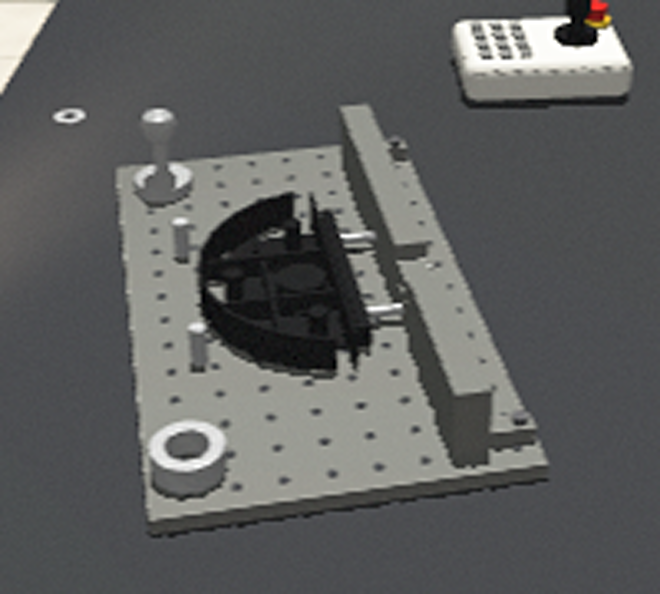

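The top view shows the plate tilted about 13°, with the rail along its near side and notch marks at about crop (330–385, 380). In the side view the notch is clear at about crop (405, 262). The loose parts stand clear of the rail.

Run:
```python
from h import *
T=read_camera("top");S=read_camera("side")
loc=np.array([[205,220],[205,-220],[-45,-220],[-45,220]],float)
def fit(w):
    a=loc-loc.mean(0);b=w-w.mean(0)
    th=np.arctan2((a[:,0]*b[:,1]-a[:,1]*b[:,0]).sum(),(a*b).sum());R=np.array([[np.cos(th),-np.sin(th)],[np.sin(th),np.cos(th)]])
    t=w.mean(0)-R@loc.mean(0);return th,t,R,np.abs(loc@R.T+t-w).max()
tp=[(92,190),(625,68),(710,365),(152,500)]
w=np.array([onz(T,120+u/3.7,100+v/3.7,12)[:2] for u,v in tp]);F=fit(w);print("top",F[0],F[1],F[3])
sp=[(150,523),(118,168),(338,147),(547,466)]
w2=np.array([onz(S,130+u/3.3,130+v/3.3,12)[:2] for u,v in sp]);G=fit(w2);print("side",G[0],G[1],G[3])
for nm,c,H,o,k,pts in(("top",T,F,(120,100),3.7,[(330,388),(385,378),(152,448),(680,320)]),("side",S,G,(130,130),3.3,[(405,285),(438,262),(391,258),(428,242),(455,394),(493,388),(340,106),(370,104)])):
    for u,v in pts:
        p=onz(c,o[0]+u/k,o[1]+v/k,60)[:2]; print(nm,(u,v),p.round(1),(H[2].T@(p-H[1])).round(1))
for c in(T,S):
  for k in("rail_end","rail_lead"):
    for r in cut_out(k,c)[:1]:
      v,u=np.nonzero(r["region"]);p=onz(c,u.mean(),v.mean(),52);print(k,p.round(1))
  im=cv2.resize(c["img"],None,fx=4,fy=4,interpolation=cv2.INTER_CUBIC)
  H=F
  def W(x,y,z): return np.r_[H[2]@[x,y]+H[1],z]
  for q in([(x,y,60) for x,y in((-12,-200),(12,-200),(12,200),(-12,200))],[(x,y,12) for x,y in loc]):
    cv2.polylines(im,[np.int32([proj(c,W(*p))*4+1.5 for p in q])],True,(0,0,255),1)
  cr=im[400:1000,480:1280] if c is T else im[560:1160,600:1240]
  cv2.imwrite("pics/ov%s.png"%("t" if c is T else "s"),cr)
```

```text
top 0.23896702941635273 [576.42196925 -25.05697294] 1.730878380516998
side 0.2930887125240512 [591.55783157 -17.62169887] 29.53388916585584
top (330, 388) [558.5  38.8] [-2.3 66.3]
top (385, 378) [566.   -1.5] [-4.6 25.3]
top (152, 448) [514.2 167.7] [-14.9 202. ]
top (680, 320) [ 609.7 -219.9] [ -13.8 -197.2]
side (405, 285) [575.3  57.3] [ 6.1 76.4]
side (438, 262) [552.8  27.5] [-24.1  54.4]
side (391, 258) [586.1  23.7] [ 6.8 41.2]
side (428, 242) [560.2   1.5] [-24.5  27.3]
side (455, 394) [541.2 175.2] [  7.5 199.2]
side (493, 388) [517.7 168.3] [-17.  199.3]
side (340, 106) [ 638.1 -211.2] [ -11.3 -198.8]
side (370, 104) [ 612.8 -216. ] [ -37.  -196.1]
rail_lead [541.4 116.8  52. ]
rail_end [701.3 229.9  52. ]
rail_lead [547.9 116.9  52. ]
```

View pics/ovs.png

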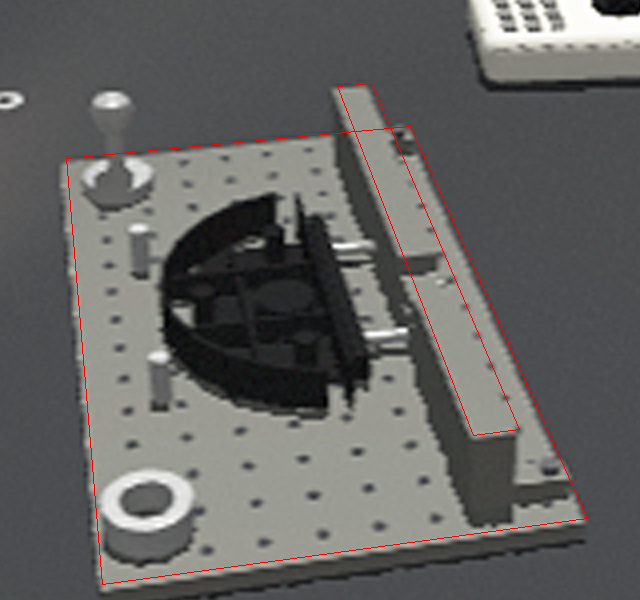

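View pics/ovt.png

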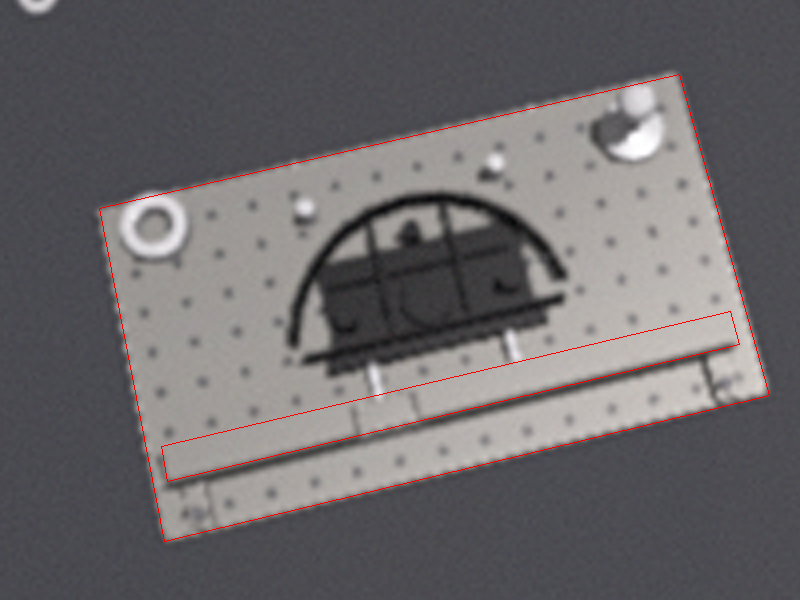

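Emit:
jog_arm([
  [[-36,-24,0],-0.11],
  [[-73,-49,0],-0.23],
  [[-109,-74,0],-0.34],
  [[-146,-98,0],-0.46],
  [[-182,-123,0],-0.57],
], grip=1)

```text
t: 1.4
eef_pos: [336.0, 414.3, 239.8]
tcp_rot: [3.141, 0.0, -2.897]
ft_force: [0.7, -0.2, -0.2]
opening: 0.639
grip_force: 0.0
```

Emit:
jog_arm([
  [[-18,-40,0],0],
  [[-36,-80,10],0],
  [[-54,-120,20],0],
  [[-70,-160,35],0],
  [[-85,-200,50],0],
])

```text
t: 1.9
eef_pos: [466.1, 240.0, 189.4]
tcp_rot: [3.141, 0.001, -2.902]
ft_force: [0.6, 0.8, 0.1]
opening: 0.215
grip_force: 0.0
```

Emit:
jog_arm([
  [[-15,-35,20],0],
  [[-30,-70,40],0],
  [[-44,-102,70],0],
  [[-44,-102,70],0],
  [[-44,-102,70],0],
])

```text
t: 2.4
eef_pos: [532.0, 152.3, 119.1]
tcp_rot: [3.141, -0.001, -2.904]
ft_force: [-0.2, -1.1, 0.8]
opening: 0.004
grip_force: 0.0
```

Run:
```python
from h import *
s=state();print(s["eef_pos"],s["tcp_rot"],s["ft_force"],s["opening"],s["t"])
R=np.array([[np.cos(.239),-np.sin(.239)],[np.sin(.239),np.cos(.239)]]);t=[576.4,-25.1]
print("fixture xy",R.T@(s["eef_pos"][:2]-t))
S=read_camera("side");T=read_camera("top")
im=cv2.resize(S["img"],None,fx=6,fy=6,interpolation=cv2.INTER_CUBIC)
for q in([(x,y,60) for x,y in((-12,-200),(12,-200),(12,200),(-12,200))],[(x,y,60) for x,y in((-12,163),(12,163))]):
    cv2.polylines(im,[np.int32([proj(S,np.r_[R@p[:2]+t,p[2]])*6+2.5 for p in q])],True,(0,0,255),1)
for p in [s["eef_pos"]-[0,0,25]]: cv2.circle(im,tuple(int(a) for a in proj(S,p)*6+2.5),4,(0,255,0),1)
cv2.imwrite("pics/s2.png",im[960:1560,1300:1800])
```

```text
[532.03543904 152.29196438 119.09071473] [ 3.14133345e+00 -1.42919493e-03 -2.90406629e+00] [-0.19833199 -1.11243856  0.76503924] 0.004080201479250649 2.4
fixture xy [ -1.10929958 182.85210623]
```

View pics/s2.png

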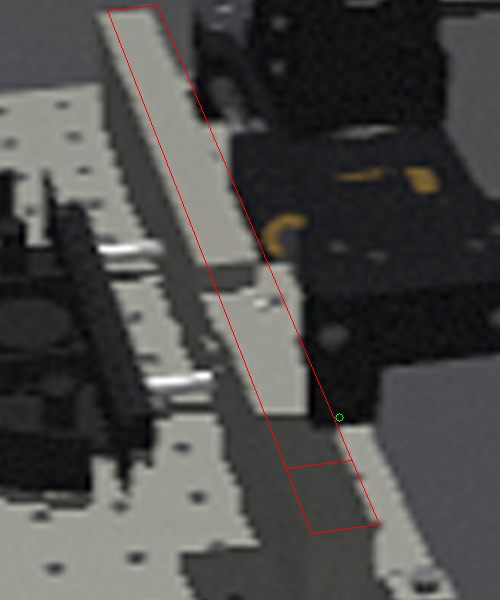

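Side view: the closed tip (bottom near (345, 427)) stands over the rail's left end. The rail edges lie about 9 px left of my overlay, so the rail is about 3 mm further along +x. I'll correct for that and come down.

Emit:
jog_arm([
  [[-3.5,0,10],0],
  [[-3.5,0,22],0],
  [[-3.5,0,29],0],
  [[-3.5,0,30],0],
  [[-3.5,0,30],0],
])

```text
t: 3.0
eef_pos: [535.3, 153.8, 89.3]
tcp_rot: [3.141, -0.001, -2.902]
ft_force: [-0.2, -0.5, 0.1]
opening: 0.006
grip_force: 0.0
```

Emit:
jog_arm([
  [[0,0,1],0],
  [[0,0,2],0],
  [[0,0,2.5],0],
  [[0,0,3],0],
  [[0,0,3],0],
])

```text
t: 3.5
eef_pos: [535.5, 153.7, 86.7]
tcp_rot: [3.142, 0.0, -2.902]
ft_force: [-0.3, -0.7, 0.9]
opening: 0.003
grip_force: 0.0
```

Emit:
jog_arm([
  [[0,0,0.5],0],
  [[0,0,1],0],
  [[0,0,1.5],0],
  [[0,0,1.5],0],
])

```text
t: 3.9
eef_pos: [535.5, 153.7, 85.4]
tcp_rot: [3.142, 0.0, -2.902]
ft_force: [-1.7, -1.2, 4.8]
opening: 0.004
grip_force: 2.2
```

Emit:
jog_arm([
  [[0,0,0.4],0],
  [[0,0,0.4],0],
  [[0,0,0.4],0],
])

```text
t: 4.2
eef_pos: [535.5, 153.7, 85.4]
tcp_rot: [3.142, 0.0, -2.902]
ft_force: [-3.4, -0.5, 9.5]
opening: 0.006
grip_force: 4.8
```

Emit:
jog_arm([
  [[0,-4,0],0],
  [[0,-10,0],0],
  [[0,-17,0],0],
  [[0,-24,0],0],
  [[0,-30,0],0],
])

```text
t: 4.7
eef_pos: [543.1, 124.9, 85.4]
tcp_rot: [3.141, 0.002, -2.903]
ft_force: [-0.5, 5.4, 6.9]
opening: 0.002
grip_force: 3.8
```

Emit:
jog_arm([
  [[0,-7,0.1],0],
  [[0,-14,0.2],0],
  [[0,-21,0.2],0],
  [[0,-28,0.2],0],
  [[0,-35,0.2],0],
])

```text
t: 5.2
eef_pos: [551.4, 91.0, 85.3]
tcp_rot: [3.141, 0.002, -2.903]
ft_force: [-1.0, 6.5, 9.2]
opening: 0.006
grip_force: 4.4
```

Emit:
jog_arm([
  [[0,-7,0],0],
  [[0,-14,0],0],
  [[0,-21,0],0],
  [[0,-28,0],0],
  [[0,-34,0],0],
])

```text
t: 5.7
eef_pos: [559.4, 58.0, 85.3]
tcp_rot: [3.141, 0.002, -2.903]
ft_force: [-1.2, 7.6, 9.4]
opening: 0.005
grip_force: 4.6
```

Emit:
jog_arm([
  [[0,-5,0],0],
  [[0,-10,0],0],
  [[0,-15,0],0],
  [[0,-19,0],0],
  [[0,-22,0],0],
])

```text
t: 6.2
eef_pos: [564.2, 36.0, 84.6]
tcp_rot: [-3.142, 0.0, -2.902]
ft_force: [0.2, 0.5, -0.6]
opening: 0.006
grip_force: 0.0
```

Emit:
jog_arm([
  [[0,-1,0],0],
  [[0,-2,0],0],
  [[0,-3,0],0],
  [[0,-4,0],0],
  [[0,-5,0],0],
])

```text
t: 6.7
eef_pos: [565.3, 31.3, 84.5]
tcp_rot: [3.141, -0.0, -2.902]
ft_force: [0.1, -0.5, 0.8]
opening: 0.004
grip_force: 0.0
```

Emit:
jog_arm([
  [[0,-3,0],0],
  [[0,-7,0],0],
  [[0,-7,3],0],
  [[0,-7,6],0],
  [[0,-7,9],0],
])

```text
t: 7.2
eef_pos: [566.9, 24.5, 75.2]
tcp_rot: [3.141, -0.0, -2.902]
ft_force: [0.2, 0.5, -0.4]
opening: 0.002
grip_force: 0.0
```

Emit:
jog_arm([
  [[0,0,1],0],
  [[0,0,2],0],
  [[0,0,3],0],
  [[0,0,3],0],
])

```text
t: 7.6
eef_pos: [566.9, 24.6, 72.6]
tcp_rot: [3.141, 0.0, -2.902]
ft_force: [-1.3, 0.3, 0.7]
opening: 0.003
grip_force: 0.7
```

Emit:
jog_arm([
  [[0,0,2],0],
  [[0,0,4],0],
  [[0,0,6],0],
  [[0,0,7],0],
  [[0,0,7],0],
])

```text
t: 8.1
eef_pos: [566.9, 24.5, 65.3]
tcp_rot: [3.141, -0.0, -2.902]
ft_force: [-0.5, 1.3, 2.2]
opening: 0.004
grip_force: 1.1
```

Emit:
jog_arm([
  [[0,0,0.7],0],
  [[0,0,1.4],0],
  [[0,0,1.8],0],
  [[0,0,1.8],0],
])

```text
t: 8.5
eef_pos: [567.0, 24.6, 65.1]
tcp_rot: [-3.141, 0.001, -2.902]
ft_force: [-6.6, 0.9, 23.1]
opening: 0.003
grip_force: 11.1
```

The key is at its stop: TCP z is 65.1 and the force rises to 23 N. Now I'll retract.

Emit:
jog_arm([
  [[0,0,-5],0],
  [[0,0,-20],0],
  [[0,0,-45],0],
  [[0,0,-80],0],
  [[0,0,-120],0],
])

```text
t: 9.0
eef_pos: [566.6, 24.4, 184.0]
tcp_rot: [3.141, -0.002, -2.902]
ft_force: [-0.4, 0.5, 0.4]
opening: 0.003
grip_force: 0.0
```

Emit:
jog_arm([
  [[20,30,-10],0],
  [[35,70,-20],0],
  [[40,110,-20],0],
  [[40,150,-20],0],
  [[40,190,-20],0],
])

```text
t: 9.5
eef_pos: [482.6, 200.9, 203.9]
tcp_rot: [-3.142, 0.001, -2.903]
ft_force: [0.5, 0.1, 0.3]
opening: 0.002
grip_force: 0.0
```

Emit:
jog_arm([
  [[0,40,0],0],
  [[0,80,0],0],
  [[0,110,0],0],
  [[0,110,0],0],
  [[0,110,0],0],
])

```text
t: 10.0
eef_pos: [456.9, 306.7, 203.4]
tcp_rot: [-3.141, -0.0, -2.901]
ft_force: [-0.0, -0.2, -0.5]
opening: 0.001
grip_force: 0.0
```

Run:
```python
from h import *
a=cv2.imread("pics/side1.png")[160:270,180:290];b=read_camera("side")["img"][160:270,180:290]
cv2.imwrite("pics/cmp.png",cv2.resize(np.hstack([a,b]),None,fx=3.6,fy=3.6,interpolation=cv2.INTER_CUBIC))
s=state();print(s["t"],s["eef_pos"],s["ft_force"])
```

```text
10.05 [457.07145886 306.08682495 203.4746083 ] [-0.15684082  0.12264665  0.53871878]
```

View pics/cmp.png

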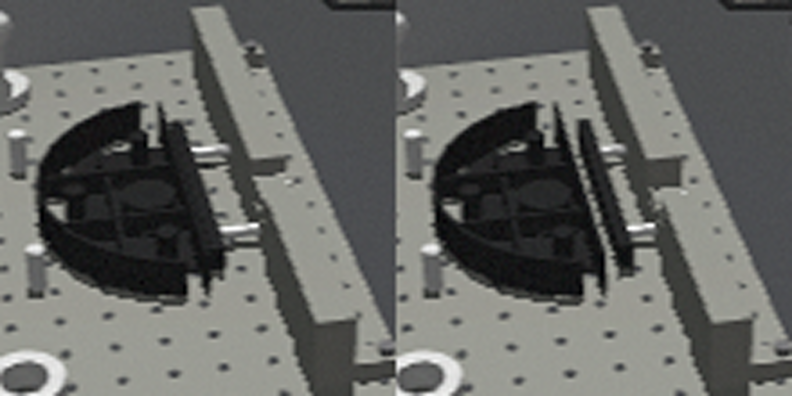

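The right half (after) shows the jaw drawn back, with a clear gap to the cover at about (605, 200). The key sits lower in the notch, and the cover and ring have not moved.

```bash
python3 -c "
from cell import *
print(job_done())"
```

```text
the job is handed in; nothing more can be done
None
```

The release key is fully down and the clamp jaw has drawn back from the cover. The fingertip swept the rail from its left end to the notch, the hand is clear, and the job is handed in at about 10 s.

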